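# Fold open the lid leaf of the ingredient station

### The arm

A 7-joint arm with a two-finger parallel gripper is mounted at the origin on the work surface. World frame = base frame: x ahead of the robot, y to its left, z up, the work surface at z = 0. Lengths are in m, angles in rad, forces in N, time in s.
With the tool pointing down it reaches from about 0.35 to 0.9 m from the base axis. Payload 8.1 kg.
Tool frame: the origin (TCP) lies on the centre line of the jaws, within the pads' length; the fingertips stand arm.tip_extent ahead of it and the grasp point (between the pads) lies 3 mm ahead of it (arm.tip_extent is the distance from the TCP to the fingertips, in m); y points along the fingers, z is the direction in which the jaws open and shut, and the axes are right-handed (so a half turn about y gives the same grasp; the last joint's range is limited). The gripper opens to 92 mm and grips with 3 to 60 N. Pads are 19 mm wide; open, the fingers measure 130 mm over their backs; the gripper's body (75 mm by 190 mm) begins 47 mm behind the grasp point.
Start: joints at [1.137, 0.434, 0.025, 1.573, -0.012, 1.134, -0.075], TCP at [0.203, -0.591, 0.21] pointing down, gripper open.
Joint ranges: [-2.62, 2.62], [-0.44, 2.09], [-1.27, 1.32], [0.08, 2.57], [-1.32, 4.46], [0.12, 2], [-2.74, 2.74]. Speed limits (rad/s): [2.22, 2.22, 3.01, 3.01, 3.14, 3.14, 3.14].

### API

Orientations are given as a rotation vector (axis times angle).
In Python, from cell import observe, get_image, sign_off, boxes_of, place_of, arm gives the robot as it stands.
- The arm moves only by the tool arm_command, never from a script. Its argument "plan" is a list of rows, each a list of 2 entries, a list of its own where there are three numbers: the shift along the tool's x, y, z in m, then the turn, a rotation vector about the tool's x, y, z in degrees. In form: [[[tx, ty, tz], [ax, ay, az]], ...]. A call has 1 to 5 rows; each row is the pose to reach, as a shift and turn from the pose commanded when the call began, along the tool's axes at that moment; what a row does not reach only later rows make up. A row lasts 1/10 s, in which the tool goes at most 50 mm and 8.59 degrees, less where a joint would pass 70% of its speed; a pose out of reach is approached as far as the arm can. A call with a gripper value outside its range is refused whole. "fingers" is the closure, from -1 (fully open) to 1 (shut), set as the call begins (left out, the last holds). The fingers move at their own pace and stop on an object; "squeeze" is the grip in N (left out, the last holds). Time passes only in rows, so rows that repeat a pose let the fingers close. It gives the time, the measured TCP pose, the force and the opening at its end, in the units of the state.
- observe(): the state, without advancing time (a new reading comes with each control period).
- get_image(name): name is "side" or "top" or "wrist"; returns a dict with "color" (384x512x3 uint8, red, green, blue), "camera_matrix" (3x3 intrinsics, pixels), "distortion" ([k1, k2, p1, p2, k3] as OpenCV has them; the pictures are not rectified), "world_to_cam" (4x4, takes a point from world to camera coordinates); the wrist camera has in their place "mount" (4x4, takes a point from camera to tool coordinates, whose origin is the TCP and whose axes are the tool frame's). Camera axes: x right, y up, looking along -z (the intrinsics and any distortion apply to the point x, -y, -z); pixel columns grow to the right and rows downward; lengths in m; the calibration is good to about 2 mm. A picture is of the moment at which its call begins: read the wrist's pose just before it. There is no depth.
- sign_off(): hands the job in, once; it reports no verdict.
Trained networks look in a picture, given as the dict that the camera call returned (one of the last four; its "shot" number tells which), for a name from the list of things; names that differ only in an ending like _2 or _b are one class to them, and where a whole thing is asked for, a point or a joint stands for the part that bears it (a point fixed in the world has none). Each returns a list of dicts, best first, with "confidence" (0 to 1); they miss things now and then, are a little off and sometimes report something else, mostly with a low value. They report only what shows in the picture. A call takes as long as a camera call.
- boxes_of(picture, thing): "point" ([column, row] in pixels, amid what is visible of it).
- place_of(picture, thing): "point" ([column, row] in pixels: a listed point, or the origin of a listed thing).
The state is a dict: "clock": time; "joints": joint angles; "dq": joint speeds; "joint_efforts": joint torques, N m; "position": TCP position; "ee_rot": TCP orientation; "force": force on the tool from outside, world axes, zero at the start; "ft_torque": the same for the moment, N m; "width": opening from 0.0 (shut) to 1.0 (fully open).
Only numpy, scipy, OpenCV 4.12 (cv2) and the standard library are available. Lean on these libraries where they do the work, as an engineer would, in place of code of your own. Each camera call takes 0.05 s, during which the arm holds its last target.

### The job

Open the steel ingredient box for service: with fingertips only, push its hinged lid leaf up from under the overhanging edge and turn it right over the middle hinge until it lies flat, upside down, on the fixed half of the lid, then move clear of it. Do not take the leaf between the fingers and do not fling it or let it slam; leave everything else on the ledge where it is.

Things in the scene. Friction and masses are not known exactly. Their poses are not given: they have to be found in the camera images.
- station: low stainless steel ingredient box fixed to the ledge, 294 mm along its own x, 354 mm along y, 112 mm high with its lid closed. Origin: centre of its underside on the ledge; x runs along the lid's hinge, y across it, z up. The lid is two flat steel leaves that meet at a hinge along x across the middle of the top; the leaf on the +y side is fixed, the one on the -y side is hinged
- hinge_mid (a point): middle of the hinge line, 112 mm above the ledge, level with the top faces of the fixed leaf and of the closed hinged leaf; axes as station. The hinged leaf, 290 mm wide along x, 207 mm long, 14 mm thick, sticks out 30 mm past the box wall (at y = -177 mm), so that a fingertip fits under it from outside; below this overhang it is clear down to the ledge
- leaf (a joint): angle of the hinged leaf, rad: 0 closed (flat over the -y half of the box), about 1.57 standing upright, 3.14 flat and upside down on the fixed leaf. It may start a little ajar. The hinge is stiff and the leaf (about 0.5 kg) stays at whatever angle it is left; up to about 7 N at its free edge moves it
- leaf_mid (a point): middle of the hinged leaf, half-way through its 14 mm, 103.5 mm from the hinge line. Axes turn with the leaf: x along the hinge, y from the free edge to the hinge, z out of the face that is on top when closed. A white liner 4 mm thick covers the inner face from 15 to 155 mm from the hinge; the 52 mm next to the free edge are bare flat steel
- leaf_edge (a point): middle of the hinged leaf's free edge, half-way through its thickness, 207 mm from the hinge line and 7 mm nearer the inner face than it; same axes as leaf_mid
- pan: bystander: steel paella pan, 272 mm wide, 42 mm high, two loop handles; origin under its centre
- bowl: bystander: yellow ceramic bowl, 140 mm wide, 62 mm high, standing on the overhang's side of the box; origin under its centre
- canister: bystander: clear acrylic canister with white snap lid, 106 mm wide, 153 mm high; origin under its centre
- ramekin: bystander: white ramekin, 80 mm wide, 38 mm high, standing on the overhang's side of the box; origin under its centre
- spoon: bystander: wooden spoon, 260 mm long, lying beside the fixed half of the box; origin on its underside
- mill: bystander: dark wooden pepper mill, 56 mm wide, 158 mm high, standing beyond one end of the hinge; origin under its centre
- oil: bystander: green glass oil bottle, 62 mm wide, 210 mm high; origin under its centre

How it is judged:
By the outcome, as a careful person would: the job done as asked, in the order asked, and still so for the second after the job is handed in, with the robot touching nothing.
It also fails if it takes over 50 s, if anything falls off the work surface, if the arm or the gripper's body presses on something with over 40 N, if the wrist force passes 120 N, or if a joint passes its speed limit or range.

## Working session

There is one attempt and no reset: what is moved stays moved. The work goes in short steps, Python scripts to look and compute and a tool call to move; the robot and the scene stay as the last step left them, time stands still between calls to the robot, and variables do not carry over. Pictures are saved under pics/ and viewed, and the job is handed in when it is done.

Besides the shell and the picture viewer there is one more tool, called after "Call:" as name(argument=value, ...) on one line, values as JSON. arm_command: Moves the arm, as the interface text tells. Its arguments: {"type":"object","properties":{"plan":{"type":"array","items":{"type":"array"}},"fingers":{"type":"number"},"squeeze":{"type":"number"}},"required":["plan"]}

```bash
ls; mkdir -p pics; cat > h.py <<'E'
import numpy as np, cv2
from cell import observe,get_image,sign_off,boxes_of,place_of,arm
from scipy.spatial.transform import Rotation as R
def save(p,n): cv2.imwrite('pics/'+n+'.png',p['color'][:,:,::-1])
def w2c(p,s=None):
    if 'world_to_cam' in p: return np.array(p['world_to_cam'])
    T=np.eye(4);T[:3,:3]=R.from_rotvec(s['ee_rot']).as_matrix();T[:3,3]=s['position']
    return np.linalg.inv(T@np.array(p['mount']))
def ray(p,px,s=None):
    W=w2c(p,s);u=cv2.undistortPoints(np.array([[px]],float),np.array(p['camera_matrix']),np.array(p['distortion']))[0,0]
    d=np.array([u[0],-u[1],-1.]);C=np.linalg.inv(W);return C[:3,3],C[:3,:3]@d
def atz(p,px,z,s=None):
    o,d=ray(p,px,s);return o+d*(z-o[2])/d[2]
def proj(p,X,s=None):
    W=w2c(p,s);X=np.atleast_2d(X);c=X@W[:3,:3].T+W[:3,3]
    c=c*[1,-1,-1]
    return cv2.projectPoints(c,np.zeros(3),np.zeros(3),np.array(p['camera_matrix']),np.array(p['distortion']))[0][:,0]
def tri(p1,a,p2,b):
    o1,d1=ray(p1,a);o2,d2=ray(p2,b)
    d1/=np.linalg.norm(d1);d2/=np.linalg.norm(d2)
    k=np.linalg.lstsq(np.c_[d1,-d2],o2-o1,rcond=None)[0]
    A=o1+k[0]*d1;B=o2+k[1]*d2
    return (A+B)/2,np.linalg.norm(A-B)
E
python3 - <<'E'
from h import *
s=observe();print(s);print([ (k,getattr(arm,k)) for k in dir(arm) if k[0]!='_'])
T=get_image('top');S=get_image('side');
save(T,'t0');save(S,'s0')
for n in ['hinge_mid','leaf_mid','leaf_edge','station','pan','bowl','canister','ramekin','spoon','mill','oil']:
    a=place_of(T,n);b=place_of(S,n)
    print(n,[(np.round(q['point']),round(q['confidence'],2)) for q in a[:2]],[(np.round(q['point']),round(q['confidence'],2)) for q in b[:2]], end=' ')
    if a and b: 
        x,e=tri(T,a[0]['point'],S,b[0]['point']);print(np.round(x,3),round(e,3))
    else: print()
W=get_image('wrist');save(W,'w0');print(W['mount'])
E
```

```text
pics
{'clock': 0.0, 'joints': array([ 1.1374236 ,  0.43520732,  0.02500028,  1.57410549, -0.01160199,
        1.13399002, -0.07509212]), 'dq': array([ 8.76731441e-04,  1.61786594e-03, -3.10886575e-05, -1.36899515e-03,
       -3.93760063e-04,  3.42765370e-04, -1.47364672e-03]), 'joint_efforts': array([ 6.25297998e-04, -6.67848229e+01,  9.85170119e-01, -3.14456069e+01,
       -6.04493427e-02,  4.28140350e-02,  1.51258837e-04]), 'position': array([ 0.20273715, -0.59063401,  0.2088518 ]), 'ee_rot': array([-0.34124015,  2.04404261, -2.04091273]), 'force': array([0.0667817, 0.0163253, 0.5453878]), 'ft_torque': array([ 0.03674173, -0.02320634, -0.00727623]), 'width': 0.9991540227391573}
[('PlanningError', <class 'cell.PlanningError'>), ('tip_extent', 0.022)]
hinge_mid [(array([267., 204.]), 0.66)] [(array([263., 172.]), 0.63)] [ 0.519 -0.063  0.136] 0.002
leaf_mid [(array([296., 206.]), 0.95), (array([268., 203.]), 0.21)] [(array([271., 154.]), 0.81), (array([264., 175.]), 0.71)] [ 0.508 -0.173  0.134] 0.008
leaf_edge [(array([324., 209.]), 0.86)] [(array([275., 133.]), 0.92)] [ 0.501 -0.26
[... 314 characters left out ...]
45.]), 0.66)] 
canister [(array([398., 220.]), 0.7)] [] 
ramekin [(array([336., 193.]), 0.54)] [] 
spoon [(array([205., 203.]), 0.86)] [(array([247., 237.]), 0.69)] [0.536 0.177 0.012] 0.002
mill [(array([262., 152.]), 0.48)] [(array([210., 188.]), 0.63)] [ 0.742 -0.053  0.002] 0.015
oil [(array([143., 178.]), 0.69), (array([268., 209.]), 0.39)] [(array([204., 291.]), 0.8), (array([272., 157.]), 0.69)] [0.642 0.427 0.001] 0.002
[[-6.48977030e-04 -9.68424490e-01 -2.49306210e-01 -6.76117488e-02]
 [ 7.96176012e-04  2.49305683e-01 -9.68424516e-01 -1.74738478e-01]
 [ 9.99999472e-01 -8.26976890e-04  6.09242687e-04 -1.09495498e-03]
 [ 0.00000000e+00  0.00000000e+00  0.00000000e+00  1.00000000e+00]]
```

View pics/t0.png

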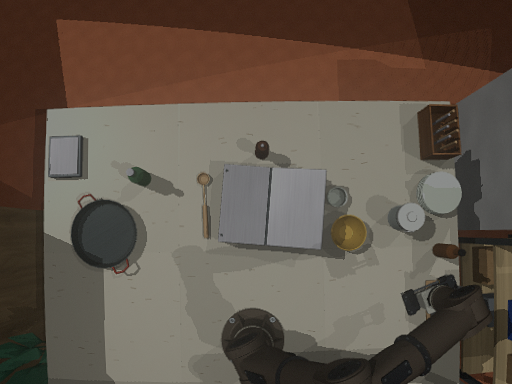

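View pics/s0.png

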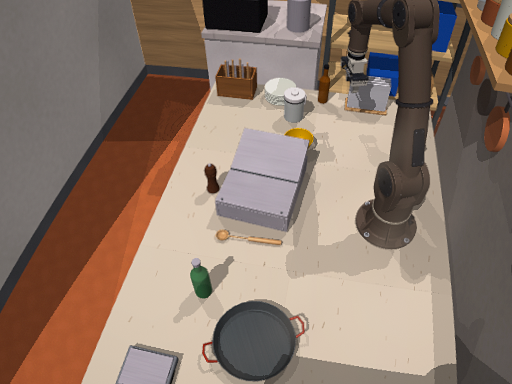

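View pics/w0.png

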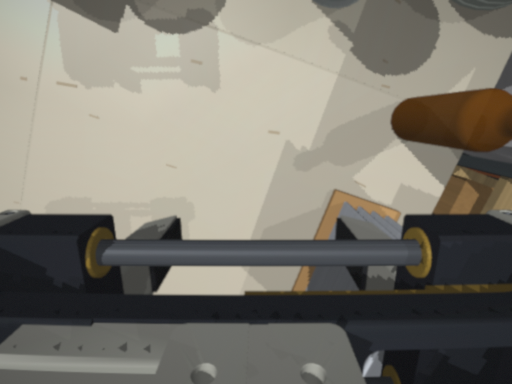

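```bash
python3 - <<'E'
import cv2
t=cv2.imread('pics/t0.png')[140:270,200:400];cv2.imwrite('pics/t0z.png',cv2.resize(t,None,fx=4,fy=4,interpolation=cv2.INTER_CUBIC))
t=cv2.imread('pics/s0.png')[80:250,190:340];cv2.imwrite('pics/s0z.png',cv2.resize(t,None,fx=3.5,fy=3.5,interpolation=cv2.INTER_CUBIC))
E
```

```text
(no output)
```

View pics/t0z.png

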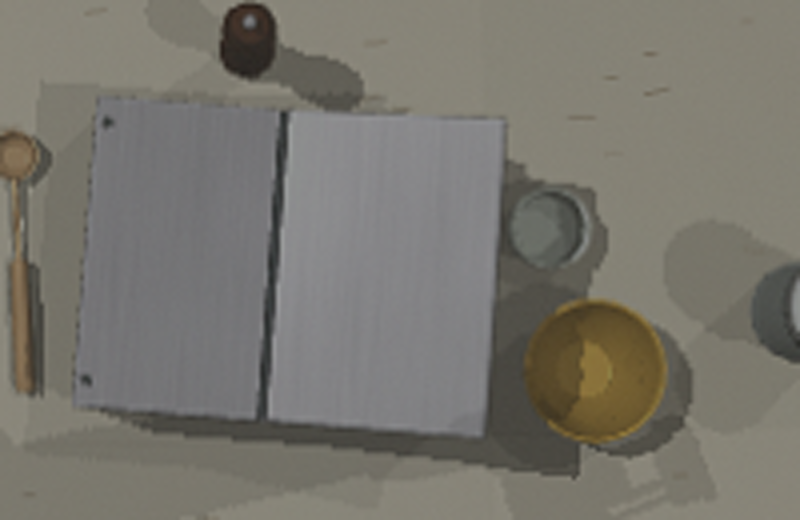

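View pics/s0z.png

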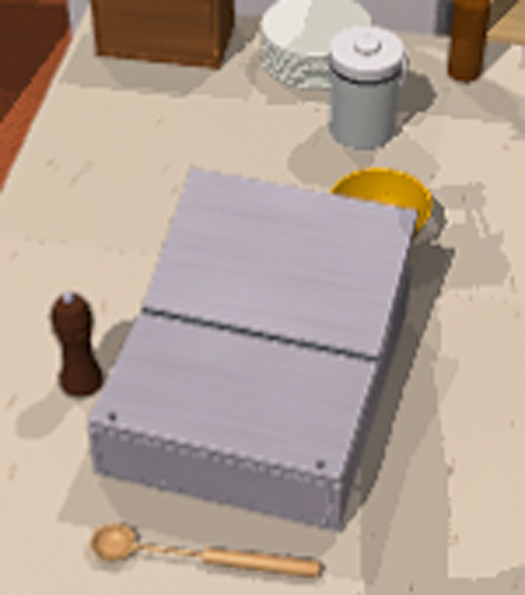

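```bash
cat > fit.py <<'E'
from h import *
from scipy.optimize import least_squares
def model(q):
    x,y,yaw,a=q
    def P(lx,ly,lz): 
        c,s=np.cos(yaw),np.sin(yaw);return [x+c*lx-s*ly,y+s*lx+c*ly,lz]
    h=.145
    L=.207
    return np.array([P(h,.177,.112),P(-h,.177,.112),P(h,0,.112),P(-h,0,.112),P(h,-L*np.cos(a),.112+L*np.sin(a)),P(-h,-L*np.cos(a),.112+L*np.sin(a))])
E
python3 - <<'E'
from fit import *
T=get_image('top');S=get_image('side')
t=np.array([(98,97),(75,405),(284,110),(263,418),(504,118),(486,437)])/4+[200,140]-.4
s=np.array([(92,424),(340,475),(143,310),(378,358),(192,168),(415,212)])/3.5+[190,80]-.4
f=lambda q:np.r_[(proj(T,model(q))-t).ravel(),(proj(S,model(q))-s).ravel()]
r=least_squares(f,[.52,-.07,0,.1],loss='soft_l1');print(r.x,np.round(f(r.x).reshape(-1,2),1));print(model(r.x))
for i in range(6): print(tri(T,t[i],S,s[i]))
for p in [(550,226),(596,370)]:
    q=np.array(p)/4+[200,140]
    print(atz(T,q,.038),atz(T,q,.062))
print(atz(T,np.array((250,20))/4+[200,140],.158), np.linalg.inv(T['world_to_cam'])[:3,3])
for n in ['bowl','ramekin']:
  for I in (T,S): print(n,boxes_of(I,n)[:2],place_of(I,n)[:2])
print(observe()['clock'], R.from_rotvec(observe()['ee_rot']).as_matrix())
E
```

```text
[ 0.51674216 -0.06910993 -0.08924732  0.25399417] [[-0.6 -0.5]
 [-0.7  0.2]
 [ 0.1 -0.4]
 [ 0.1  0.4]
 [ 0.7 -0.5]
 [ 0.4 -0.1]
 [-0.7 -0.9]
 [ 1.   0.9]
 [-0.4 -0.2]
 [ 0.6  0.2]
 [-0.2  0.2]
 [ 1.2 -0.2]]
[[ 0.67694089  0.09426193  0.112     ]
 [ 0.38809506  0.12010931  0.112     ]
 [ 0.66116508 -0.08203362  0.112     ]
 [ 0.37231925 -0.05618625  0.112     ]
 [ 0.64330733 -0.28159494  0.1640133 ]
 [ 0.3544615  -0.25574756  0.1640133 ]]
(array([0.67582356, 0.0923291 , 0.10427885]), np.float64(0.0009242513392305053))
(array([0.39059138, 0.11753059, 0.11336355]), np.float64(0.0032250327045810164))
(array([ 0.65940346, -0.08162851,  0.1116451 ]), np.float64(0.00026765348614504487))
(array([ 0.37431784, -0.05576187,  0.11344598]), np.float64(0.0011004469607758577))
(array([ 0.64118128, -0.27833007,  0.16850361]), np.float64(0.0004983139980261728))
(array([ 0.35659961, -0.25380762,  0.16403904]), np.float64(0.005196585225981478))
[ 0.54953599 -0.34366794  0.038     ] [ 0.54790564 -0.33901624  0.062     ]
[ 0.40822469 -0.3845881   0.038     ] [ 0.40857401 -0.37936313  0.062     ]
[ 0.73506341 -0.05197388  0.158     ] [ 0.43315982 -0.01162462  1.75114483]
bowl [{'point': [348.1, 235.9], 'confidence': 0.74}] [{'point': [345.2, 234.1], 'confidence': 0.9}, {'point': [398.1, 219.7], 'confidence': 0.34}]
bowl [{'point': [300.4, 132.9], 'confidence': 0.6}] [{'point': [296.6, 146.8], 'confidence': 0.52}]
ramekin [{'point': [337.8, 192.8], 'confidence': 0.6}] [{'point': [338.8, 196.3], 'confidence': 0.74}]
ramekin [{'point': [203.3, 279.4], 'confidence': 0.32}] []
1.75 [[-9.45809967e-01  5.56309026e-06  3.24720660e-01]
 [-3.24720660e-01 -2.76205466e-05 -9.45809966e-01]
 [ 3.70733589e-06 -1.00000000e+00  2.79302386e-05]]
```

```bash
cat >> h.py <<'E'
HX,HY,YAW=.5167,-.0691,-.089
EX=np.array([np.cos(YAW),np.sin(YAW),0]);EY=np.array([-np.sin(YAW),np.cos(YAW),0]);EZ=np.array([0,0,1.])
def rot(p):
    p=np.radians(p);y=EY*np.cos(p)-EZ*np.sin(p);z=EX;return np.c_[np.cross(y,z),y,z]
def tcp(lx,ly,z,p):
    return np.array([HX,HY,0])+EX*lx+EY*ly+EZ*z-.022*rot(p)[:,1]
def rel(s,lx,ly,z,p):
    M=R.from_rotvec(s['ee_rot']).as_matrix();t=M.T@(tcp(lx,ly,z,p)-s['position'])
    r=np.degrees(R.from_matrix(M.T@rot(p)).as_rotvec());return np.round(t,4),np.round(r,1)
def where(s):
    M=R.from_rotvec(s['ee_rot']).as_matrix();tip=s['position']+.022*M[:,1]-np.array([HX,HY,0])
    e=np.degrees(R.from_matrix(rot(0).T@M).as_rotvec())
    print('clk',round(s['clock'],2),'tip local',np.round([tip@EX,tip@EY,tip[2]],4),'rot rel p0',np.round(e,1),'F',np.round(s['force'],1),'q',np.round(s['joints'],2),'w',round(s['width'],2))
E
python3 - <<'E'
from h import *
s=observe();where(s)
for a in [(0,-.4,.42,40),(0,-.33,.30,20)]: print(a,tcp(*a),rel(s,*a))
T=get_image('top')
print(atz(T,(411,217),.153))
E
```

```text
clk 1.75 tip local [-0.2661 -0.5479  0.1876] rot rel p0 [ 51.3  51.3 -79. ] F [0.2 0.3 1. ] q [ 1.14  0.43  0.03  1.57 -0.01  1.13 -0.08] w 1.0
(0, -0.4, 0.42, 40) [ 0.47964904 -0.48430312  0.43414133] (array([-0.2964, -0.2245, -0.0112]), array([-28.7, -61.5,  44.2]))
(0, -0.33, 0.3, 20) [ 0.48553127 -0.41838531  0.30752444] (array([-0.3233, -0.0979, -0.0716]), array([-40. , -57.2,  61.7]))
[ 0.4604528  -0.59475275  0.153     ]
```

Call:
arm_command(plan=[[[0,-0.05,0],[0,0,0]],[[0,-0.1,0],[0,0,0]],[[-0.03,-0.14,0],[-3,-6,4.5]],[[-0.07,-0.18,0],[-6,-13,9]],[[-0.11,-0.22,0],[-9,-20,14]]], fingers=1, squeeze=20)

```text
clock: 2.3
position: [0.2987, -0.5578, 0.4235]
ee_rot: [-0.419, 1.922, -1.572]
force: [1.3, -1.5, 0.4]
width: 0.613
```

```bash
python3 - <<'E'
from h import *
s=observe();where(s)
for a in [(0,-.4,.42,40),(0,-.33,.30,30)]: print(a,tcp(*a),rel(s,*a))
E
```

```text
clk 2.3 tip local [-0.1712 -0.5006  0.4023] rot rel p0 [ 34.6  34.3 -68.4] F [ 1.3 -1.5  0.4] q [ 1.17  0.51 -0.06  0.98 -0.21  1.81  0.18] w 0.61
(0, -0.4, 0.42, 40) [ 0.47964904 -0.48430312  0.43414133] (array([-0.1843,  0.032 ,  0.0572]), array([-19.7, -41.8,  30.7]))
(0, -0.33, 0.3, 30) [ 0.48567532 -0.41677105  0.311     ] (array([-0.1973,  0.1676,  0.0223]), array([-23.5, -40.3,  40.1]))
```

Call:
arm_command(plan=[[[-0.04,0.006,0.01],[-4,-8.0,6]],[[-0.07,0.012,0.02],[-7,-15,11]],[[-0.11,0.02,0.03],[-11,-23,17]],[[-0.145,0.03,0.045],[-15,-31,23]],[[-0.184,0.032,0.057],[-19,-38,28]]])

```text
clock: 2.8
position: [0.4624, -0.4739, 0.4115]
ee_rot: [-0.452, 1.682, -0.974]
force: [0.9, 0.1, -0.3]
width: 0.18
```

```bash
python3 - <<'E'
from h import *
s=observe();where(s)
for a in [(0,-.4,.42,40),(0,-.33,.30,30)]: print(a,tcp(*a),rel(s,*a))
E
```

```text
clk 2.8 tip local [-0.0155 -0.3947  0.3942] rot rel p0 [ 13.8  11.7 -51.1] F [ 0.9  0.1 -0.3] q [ 1.21  0.81 -0.67  0.7  -0.16  2.    0.19] w 0.18
(0, -0.4, 0.42, 40) [ 0.47964904 -0.48430312  0.43414133] (array([-0.0123, -0.0209,  0.0182]), array([ -8.7, -15.2,  11.4]))
(0, -0.33, 0.3, 30) [ 0.48567532 -0.41677105  0.311     ] (array([0.0127, 0.117 , 0.0077]), array([-10. , -14.5,  21.3]))
```

Call:
arm_command(plan=[[[-0.005,0.02,0.005],[-2,-5,4]],[[0,0.05,0.01],[-5,-9,8]],[[0,0.08,0.01],[-8,-14,12]],[[0.005,0.1,0.01],[-9,-14.5,16]],[[0.012,0.117,0.01],[-10,-14.5,16]]])

```text
clock: 3.3
position: [0.4867, -0.4136, 0.3056]
ee_rot: [-0.42, 1.559, -0.544]
force: [-0.9, -0.4, -0.2]
width: 0.002
```

```bash
python3 - <<'E'
from h import *
s=observe();where(s)
for a in [(0,-.33,.28,30),(0,-.33,.28,40)]: print(a,tcp(*a),rel(s,*a))
S=get_image('side');save(S,'s1');T=get_image('top');save(T,'t1')
E
```

```text
clk 3.3 tip local [ 0.0005 -0.3278  0.2929] rot rel p0 [ -0.4   0.9 -35.1] F [-0.9 -0.4 -0.2] q [ 1.24  1.05 -0.94  0.79 -0.1   2.    0.33] w 0.0
(0, -0.33, 0.28, 30) [ 0.48567532 -0.41677105  0.291     ] (array([ 0.0138,  0.0057, -0.0005]), array([ 0.7, -0.8,  5.1]))
(0, -0.33, 0.28, 40) [ 0.48587082 -0.41458017  0.29414133] (array([ 0.0099,  0.0057, -0.0005]), array([ 0.7, -0.7, -4.9]))
```

View pics/s1.png

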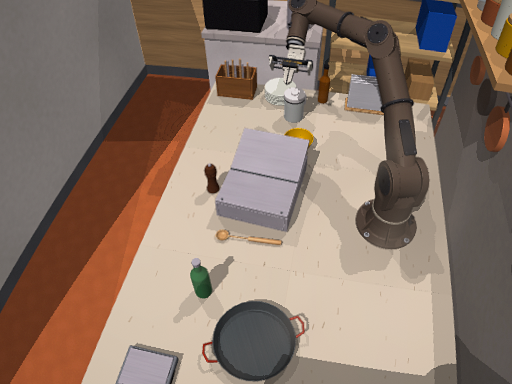

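View pics/t1.png

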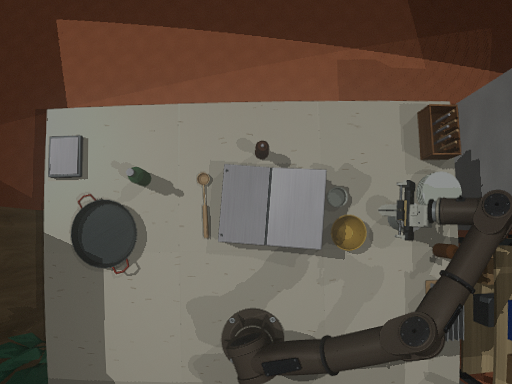

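```bash
cat >> h.py <<'E'
def contact(a,p,r,ofs=0,hw=.0095):
    "tip centre local (y,z) for leaf angle a deg, pitch p deg, contact r from hinge"
    A=np.radians(a);P=np.radians(p)
    n=np.array([np.sin(A),np.cos(A)]);d=np.array([np.cos(P),-np.sin(P)]);u=np.array([np.sin(P),np.cos(P)])
    h=np.array([0,.112]);e=np.array([-np.cos(A),np.sin(A)])
    if a<p:
        C=h+.207*e-.014*n; U=C+(.207-r)*d; c=U-hw*u
        return c+ofs*u
    F=h+r*e-.014*n
    sgn=1 if u@n>=0 else -1
    return F-sgn*hw*u+ofs*n
def rows(wps,lx=0):
    s=observe();where(s)
    for a,p,r in wps:
        c=contact(a,p,r);t,q=rel(s,lx,c[0],c[1],p);print(a,p,np.round(c,3),[[round(float(v),3) for v in t],[round(float(v),1) for v in q]])
E
python3 - <<'E'
from h import *
s=observe()
for a in [(0,-.235,.15,35),(0,-.183,.115,35)]: print(a,rel(s,*a))
E
```

```text
(0, -0.235, 0.15, 35) (array([0.0644, 0.1583, 0.0014]), array([ 0.8, -0.7,  0.3]))
(0, -0.183, 0.115, 35) (array([0.0628, 0.221 , 0.0022]), array([ 0.8, -0.7,  0.3]))
```

Call:
arm_command(plan=[[[0.02,0.04,0],[0,0,0]],[[0.04,0.08,0],[0.5,-0.5,0]],[[0.055,0.12,0.001],[0.8,-0.7,0.3]],[[0.064,0.158,0.001],[0.8,-0.7,0.3]],[[0.064,0.158,0.001],[0.8,-0.7,0.3]]])

```text
clock: 3.9
position: [0.4931, -0.3188, 0.1642]
ee_rot: [-0.415, 1.542, -0.548]
force: [-0.5, 0.5, 0.2]
width: 0.004
```

```bash
python3 - <<'E'
from h import *
s=observe();where(s)
for a in [(0,-.235,.115,35),(0,-.183,.115,35)]: print(a,rel(s,*a))
S=get_image('side');save(S,'s2');W=get_image('wrist');save(W,'w2')
t=S['color'][20:220,190:390,::-1];cv2.imwrite('pics/s2z.png',cv2.resize(t,None,fx=3,fy=3,interpolation=cv2.INTER_CUBIC))
q=[-.145,.145];
for y,z in [(-.204,.150),(-.2003,.164),(0,.112)]:
    print([proj(W,np.array([HX,HY,0])+EX*l+EY*y+EZ*z,s).round() for l in q])
E
```

```text
clk 3.9 tip local [-0.0013 -0.2328  0.1516] rot rel p0 [ -0.1  -0.1 -35.1] F [-0.5  0.5  0.2] q [ 1.3   1.07 -0.95  1.23 -0.05  1.59  0.43] w 0.0
(0, -0.235, 0.115, 35) (array([0.0312, 0.0193, 0.0013]), array([0.1, 0.1, 0.1]))
(0, -0.183, 0.115, 35) (array([0.0013, 0.0618, 0.0014]), array([0.1, 0.1, 0.1]))
[array([[ 80., 184.]]), array([[440., 185.]])]
[array([[ 73., 169.]]), array([[446., 169.]])]
[array([[154.,  92.]]), array([[365.,  92.]])]
```

View pics/s2z.png

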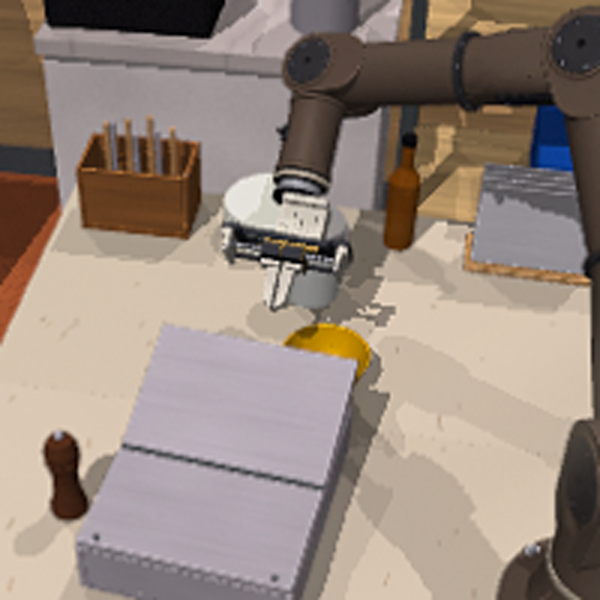

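View pics/w2.png

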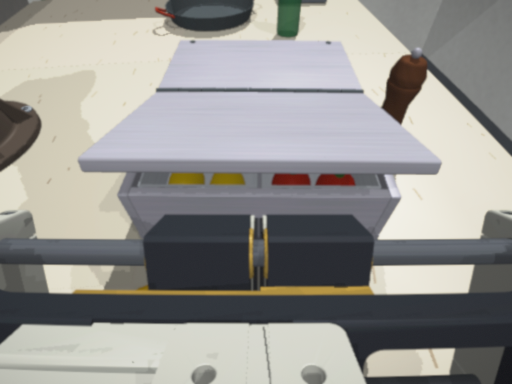

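```bash
python3 - <<'E'
import cv2
t=cv2.imread('pics/w2.png')[30:230,60:460];cv2.imwrite('pics/w2z.png',cv2.resize(t,None,fx=2,fy=2,interpolation=cv2.INTER_CUBIC))
E
```

```text
(no output)
```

View pics/w2z.png

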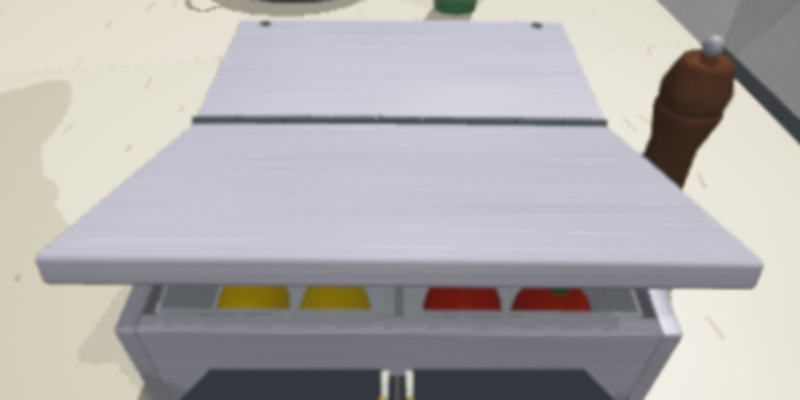

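```bash
python3 - <<'E'
from fit import *
s=observe();W=get_image('wrist')
w=np.array([(238,24),(562,22),(193,121),(607,123),(38,262),(763,264)])[[1,0,3,2,5,4]]/2+[60,30]-.25
T=get_image('top');S=get_image('side')
t=np.array([(98,97),(75,405),(284,110),(263,418),(504,118),(486,437)])/4+[200,140]-.4
sd=np.array([(92,424),(340,475),(143,310),(378,358),(192,168),(415,212)])/3.5+[190,80]-.4
f=lambda q:np.r_[(proj(W,model(q),s)-w).ravel()]
r=least_squares(f,[.52,-.07,-.09,.25]);print(r.x,np.round(f(r.x).reshape(-1,2),1));
g=lambda q:np.r_[(proj(T,model(q))-t).ravel()*1.5,(proj(S,model(q))-sd).ravel()*1.5,(proj(W,model(q),s)-w).ravel()*.7]
r=least_squares(g,[.52,-.07,-.09,.25]);print(r.x,np.round(g(r.x).reshape(-1,2),1));
E
```

```text
[ 0.52089803 -0.06524483 -0.09249252  0.2698214 ] [[-1.3 -1.3]
 [ 0.7 -3.2]
 [-0.1  0. ]
 [-0.3 -0.1]
 [ 1.   0.7]
 [-0.4 -0.1]]
[ 0.51887222 -0.06762713 -0.08928414  0.27496388] [[-1.5 -1.5]
 [-1.7 -0.5]
 [-0.5 -1.5]
 [-0.5 -0.3]
 [ 0.2 -1.9]
 [-0.2 -1. ]
 [-2.  -1.1]
 [ 0.5  1.7]
 [-1.5 -0. ]
 [ 0.1  0.6]
 [-1.3 -0.2]
 [ 1.  -0.9]
 [-1.7 -0.6]
 [-0.6 -1.8]
 [-0.7  0.6]
 [-1.5  0.7]
 [ 0.8  0.9]
 [-2.7  1. ]]
```

```bash
sed -i 's/HX,HY,YAW=.5167,-.0691,-.089/HX,HY,YAW=.519,-.067,-.0895/' h.py; python3 - <<'E'
from h import *
s=observe();where(s)
for a in [(0,-.235,.118,35),(0,-.181,.118,35)]: print(a,rel(s,*a))
E
```

```text
clk 4.15 tip local [-0.0003 -0.2396  0.1551] rot rel p0 [  0.3  -0.3 -35.3] F [ 0.7 -0.7  0.5] q [ 1.3   1.07 -0.95  1.22 -0.05  1.6   0.43] w 0.0
(0, -0.235, 0.118, 35) (array([0.0278, 0.0252, 0.0002]), array([-0.4,  0.2,  0.3]))
(0, -0.181, 0.118, 35) (array([-0.0035,  0.0692,  0.    ]), array([-0.4,  0.2,  0.3]))
```

Call:
arm_command(plan=[[[0.015,0.013,0],[0,0,0]],[[0.028,0.025,0],[0,0,0]],[[0.018,0.04,0],[0,0,0]],[[0.007,0.055,0],[0,0,0]],[[-0.003,0.069,0],[0,0,0]]])

```text
clock: 4.65
position: [0.4997, -0.2629, 0.1273]
ee_rot: [-0.411, 1.54, -0.55]
force: [-0.1, 0.4, 0.0]
width: 0.004
```

```bash
python3 - <<'E'
from h import *
rows([(18,35,.178),(20,35,.178),(24,35,.178),(28,35,.178),(32,35,.178)])
W=get_image('wrist');save(W,'w3')
E
```

```text
clk 4.65 tip local [-0.0016 -0.1788  0.1146] rot rel p0 [  0.1  -0.2 -35.1] F [-0.1  0.4  0. ] q [ 1.3   1.08 -0.96  1.38 -0.05  1.43  0.42] w 0.0
18 35 [-0.183  0.138] [[-0.017, -0.017, 0.002], [-0.2, 0.1, 0.1]]
20 35 [-0.181  0.145] [[-0.024, -0.019, 0.002], [-0.2, 0.1, 0.1]]
24 35 [-0.176  0.159] [[-0.038, -0.024, 0.002], [-0.2, 0.1, 0.1]]
28 35 [-0.171  0.172] [[-0.052, -0.027, 0.002], [-0.2, 0.1, 0.1]]
32 35 [-0.165  0.185] [[-0.066, -0.029, 0.002], [-0.2, 0.1, 0.1]]
```

View pics/w3.png

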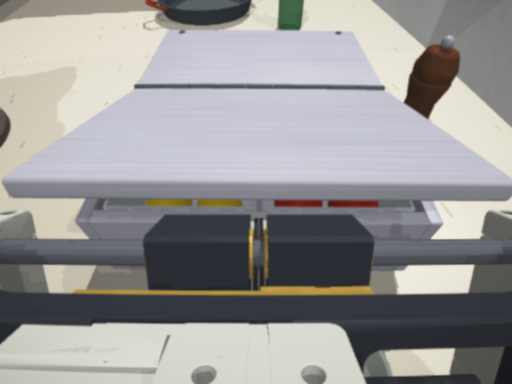

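Call:
arm_command(plan=[[[-0.01,-0.01,0.001],[0,0,0]],[[-0.017,-0.017,0.001],[0,0,0]],[[-0.024,-0.019,0.001],[0,0,0]],[[-0.031,-0.021,0.001],[0,0,0]],[[-0.038,-0.024,0.001],[0,0,0]]])

```text
clock: 5.2
position: [0.501, -0.2616, 0.1742]
ee_rot: [-0.411, 1.539, -0.552]
force: [0.4, -0.3, 0.6]
width: 0.004
```

```bash
python3 - <<'E'
from h import *
rows([(28,35,.178),(32,35,.178),(36,35,.178),(40,35,.178),(44,35,.178)])
W=get_image('wrist');save(W,'w4')
E
```

```text
clk 5.2 tip local [-0.0004 -0.1775  0.1616] rot rel p0 [  0.2  -0.2 -35.1] F [ 0.4 -0.3  0.6] q [ 1.3   1.03 -0.98  1.36 -0.08  1.48  0.39] w 0.0
28 35 [-0.171  0.172] [[-0.013, -0.001, 0.001], [-0.2, 0.2, 0.1]]
32 35 [-0.165  0.185] [[-0.027, -0.003, 0.001], [-0.2, 0.2, 0.1]]
36 35 [-0.158  0.198] [[-0.041, -0.004, 0.001], [-0.2, 0.2, 0.1]]
40 35 [-0.151  0.208] [[-0.053, -0.005, 0.001], [-0.2, 0.2, 0.1]]
44 35 [-0.143  0.218] [[-0.066, -0.004, 0.001], [-0.2, 0.2, 0.1]]
```

View pics/w4.png

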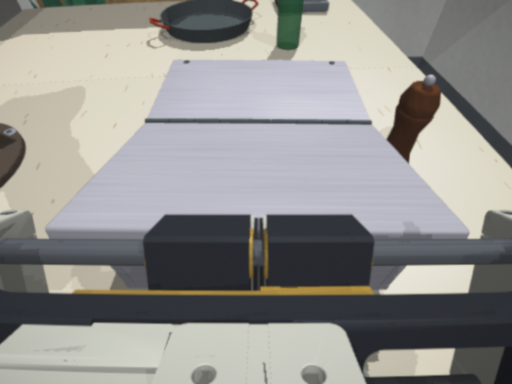

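```bash
cat >> h.py <<'E'
def edge(p,s,a,l=(-.145,.145),r=.207):
    A=np.radians(a);return [proj(p,np.array([HX,HY,.112])+EX*x+EY*(-r*np.cos(A))+EZ*r*np.sin(A),s)[0].round() for x in l]
E
python3 - <<'E'
from h import *
s=observe();W=get_image('wrist')
for a in (14,16,18,20,24): print(a,edge(W,s,a))
E
```

```text
14 [array([ 46., 241.]), array([468., 242.])]
16 [array([ 42., 233.]), array([473., 234.])]
18 [array([ 37., 225.]), array([477., 226.])]
20 [array([ 33., 216.]), array([481., 217.])]
24 [array([ 25., 196.]), array([490., 197.])]
```

```bash
python3 - <<'E'
from h import *
s=observe();S=get_image('side');W=get_image('wrist')
where(s);print(s['force'],s['ft_torque'])
t=S['color'][50:250,190:340,::-1];cv2.imwrite('pics/s4z.png',cv2.resize(t,None,fx=4,fy=4,interpolation=cv2.INTER_CUBIC)[:600])
M=R.from_rotvec(s['ee_rot']).as_matrix();tip=s['position']+.022*M[:,1]
for I in (S,W):
    print(proj(I,tip,s),proj(I,s['position'],s))
for a in (14,16,18,20,24): print(a,[((e-[190,50])*4).round() for e in edge(S,s,a)])
E
```

```text
clk 5.3 tip local [-1.000e-04 -1.772e-01  1.623e-01] rot rel p0 [  0.1  -0.3 -35.1] F [1.3 0.1 1.5] q [ 1.3   1.02 -0.98  1.36 -0.08  1.48  0.39] w 0.01
[1.27437121 0.13943093 1.46624038] [-0.97830676 -0.02007129 -0.00275379]
[[274.32269698 137.80259017]] [[275.46868377 132.8749357 ]]
[[257.74152922 212.84753504]] [[257.66427923 223.85579982]]
14 [array([476., 360.]), array([216., 312.])]
16 [array([476., 360.]), array([216., 308.])]
18 [array([476., 356.]), array([212., 308.])]
20 [array([476., 352.]), array([212., 304.])]
24 [array([476., 344.]), array([212., 296.])]
```

View pics/s4z.png

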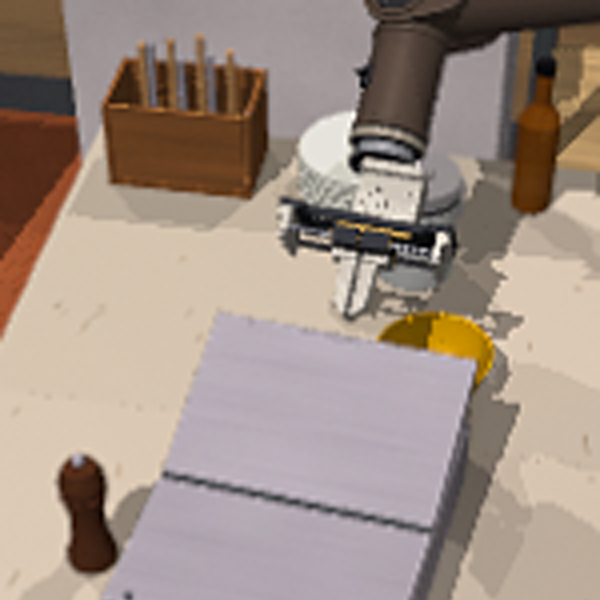

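```bash
python3 - <<'E'
from h import *
S=get_image('side');T=get_image('top')
save(T,'t4')
t=T['color'][140:270,260:460,::-1];cv2.imwrite('pics/t4z.png',cv2.resize(t,None,fx=4,fy=4,interpolation=cv2.INTER_CUBIC))
for pos,rv in (([0.4931,-0.3188,0.1642],[-0.415,1.542,-0.548]),([.501,-.2616,.1742],[-.411,1.539,-.552]),([.4867,-.4136,.3056],[-.42,1.559,-.544])):
    M=R.from_rotvec(rv).as_matrix()
    for k in (.022,0,-.044): print(k,proj(S,np.array(pos)+k*M[:,1]).round(1),(proj(T,np.array(pos)+k*M[:,1])).round(1))
E
```

```text
0.022 [[278.4 131.2]] [[332.3 209.5]]
0 [[279.5 126.4]] [[337.8 209.7]]
-0.044 [[281.7 116.8]] [[349.1 210.1]]
0.022 [[274.4 137.9]] [[317.  207.5]]
0 [[275.6 133. ]] [[322.5 207.7]]
-0.044 [[277.8 123.2]] [[333.7 208.2]]
0.022 [[284.2  92.2]] [[367.9 209.1]]
0 [[285.3  87.3]] [[374.2 209.2]]
-0.044 [[287.3  77.8]] [[387.  209.5]]
```

View pics/t4z.png

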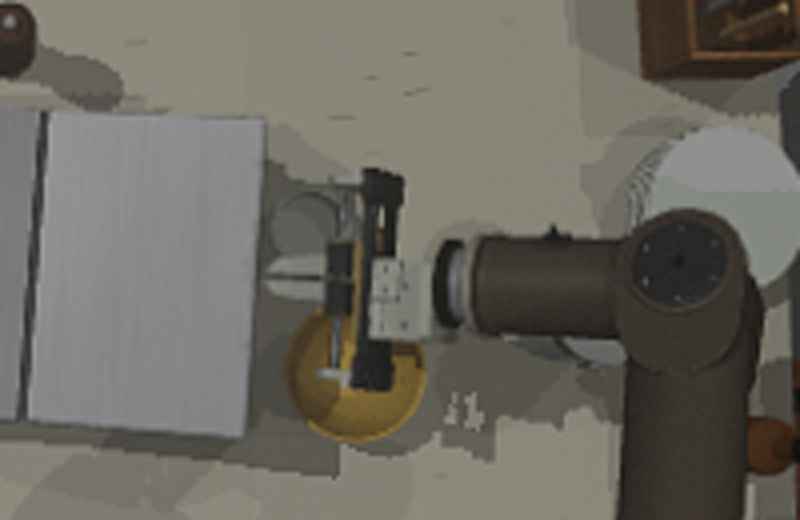

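```bash
python3 - <<'E'
from h import *
S=get_image('side');T=get_image('top');s=observe()
M=R.from_rotvec(s['ee_rot']).as_matrix()
for a,b in (((325.5,209),(277.5,128.8)),((342.5,209),(278,114.5))):
    x,e=tri(T,a,S,b);print(x,e,'tool',M.T@(x-s['position']))
print(s['clock'])
E
```

```text
[ 0.49492473 -0.26947349  0.19206407] 0.0012934024481331976 tool [-0.01066434 -0.01772636 -0.00507188]
[ 0.49721906 -0.32256765  0.22693867] 0.008739246200867171 tool [-0.00890042 -0.08085403  0.0021583 ]
5.6
```

```bash
python3 - <<'E'
import cv2
t=cv2.imread('pics/t1.png')[170:250,350:450];cv2.imwrite('pics/t1z.png',cv2.resize(t,None,fx=6,fy=6,interpolation=cv2.INTER_CUBIC))
t=cv2.imread('pics/s1.png')[40:130,250:350];cv2.imwrite('pics/s1z.png',cv2.resize(t,None,fx=6,fy=6,interpolation=cv2.INTER_CUBIC))
E
```

```text
(no output)
```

View pics/t1z.png

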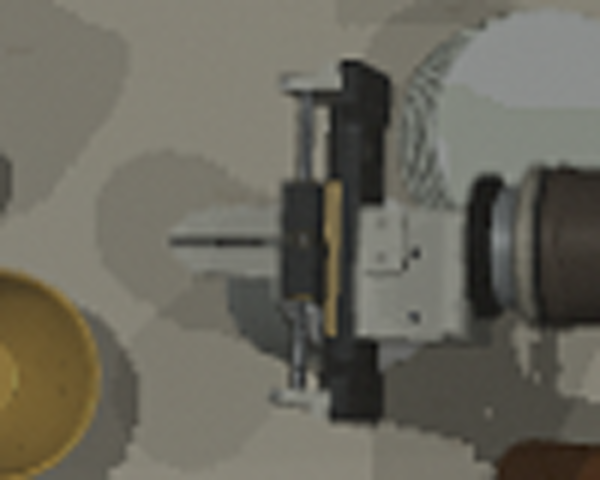

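View pics/s1z.png

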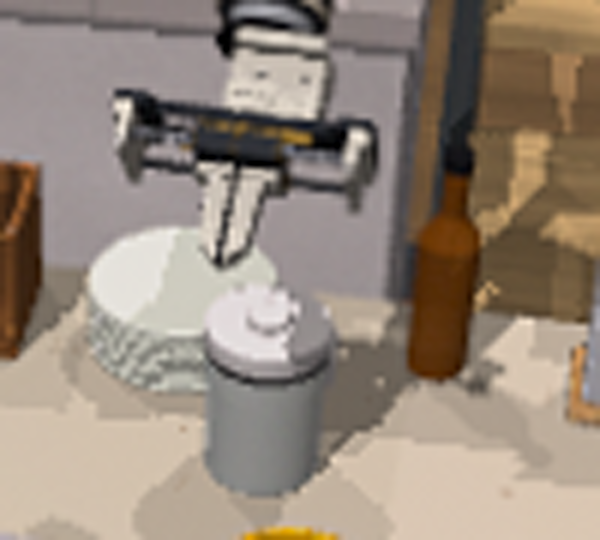

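```bash
python3 - <<'E'
from h import *
S=get_image('side');T=get_image('top')
M=R.from_rotvec([-.42,1.559,-.544]).as_matrix();pos=[.4867,-.4136,.3056]
for b in ((287,83.7),(286.7,84.5)):
    x,e=tri(T,(378,210),S,b);print(x,e,'tool',M.T@(x-pos))
# wrist-camera check of start: tip projection in wrist frame
W=get_image('wrist');s=observe();M=R.from_rotvec(s['ee_rot']).as_matrix()
for y in (.022,0,-.018,-.04,-.06): print(y,proj(W,s['position']+M@[0,y,0],s), proj(W,s['position']+M@[0,y,.046],s),proj(W,s['position']+M@[-.0095,y,.046],s))
E
```

```text
[ 0.48217939 -0.42284127  0.31870372] 0.0024424089989238578 tool [-0.00514264 -0.01535168 -0.0039273 ]
[ 0.48293474 -0.42427005  0.31347416] 0.001289459491211899 tool [-9.68197231e-05 -1.34628482e-02 -2.96172135e-03]
0.022 [[257.74158497 212.84635166]] [[321.1237658  212.81131779]] [[321.85811879 200.24800251]]
0 [[257.66433255 223.85453659]] [[328.30309167 223.78955014]] [[329.22510722 209.91501319]]
-0.018 [[257.58660542 234.93379509]] [[335.5142213  234.82778356]] [[336.6483861  219.66563387]]
-0.04 [[257.46668319 252.03435544]] [[346.61323486 251.83988446]] [[348.12172595 234.75557335]]
-0.06 [[257.3232161  272.50329212]] [[359.8434881  272.15526131]] [[361.87682716 252.87830507]]
```

```bash
sed -i 's/-\.022\*rot(p)/-K*rot(p)/; s/+\.022\*M\[:,1\]/+K*M[:,1]/; s/^HX,HY/K=-.016;HX,HY/; s/hw=.0095/hw=.009/' h.py; grep -n "K\b" h.py; python3 - <<'E'
from h import *
s=observe();where(s)
for a in [(0,-.245,.17,35),(0,-.245,.118,35),(0,-.181,.118,35)]: print(a,rel(s,*a))
E
```

```text
24:K=-.016;HX,HY,YAW=.519,-.067,-.0895
29:    return np.array([HX,HY,0])+EX*lx+EY*ly+EZ*z-K*rot(p)[:,1]
34:    M=R.from_rotvec(s['ee_rot']).as_matrix();tip=s['position']+K*M[:,1]-np.array([HX,HY,0])
clk 5.75 tip local [-0.0007 -0.2084  0.1826] rot rel p0 [  0.1  -0.2 -35.1] F [ 0.8 -0.1 -0. ] q [ 1.3   1.03 -0.98  1.36 -0.08  1.48  0.39] w 0.0
(0, -0.245, 0.17, 35) (array([ 0.0313, -0.0227,  0.0006]), array([-0.2,  0.2,  0.1]))
(0, -0.245, 0.118, 35) (array([0.0738, 0.0072, 0.0004]), array([-0.2,  0.2,  0.1]))
(0, -0.181, 0.118, 35) (array([0.037 , 0.0596, 0.0003]), array([-0.2,  0.2,  0.1]))
```

Call:
arm_command(plan=[[[0.016,-0.02,0],[0,0,0]],[[0.035,-0.021,0],[0,0,0]],[[0.055,-0.008,0],[0,0,0]],[[0.074,0.007,0],[0,0,0]],[[0.074,0.007,0],[0,0,0]]])

```text
clock: 6.25
position: [0.4959, -0.2962, 0.1039]
ee_rot: [-0.411, 1.545, -0.546]
force: [-0.7, 0.1, -0.6]
width: 0.0
```

```bash
python3 - <<'E'
from h import *
s=observe();where(s)
print(rel(s,0,-.181,.118,35))
S=get_image('side');T=get_image('top')
t=S['color'][70:170,230:330,::-1];a=cv2.resize(t,None,fx=4,fy=4,interpolation=cv2.INTER_CUBIC)
t=T['color'][160:260,290:390,::-1];b=cv2.resize(t,None,fx=4,fy=4,interpolation=cv2.INTER_CUBIC)
cv2.imwrite('pics/st5.png',np.hstack([a,b]))
M=R.from_rotvec(s['ee_rot']).as_matrix();tip=s['position']+K*M[:,1]
print((proj(S,tip)-[230,70])*4,(proj(T,tip)-[290,160])*4)
E
```

```text
clk 6.25 tip local [-0.0025 -0.2435  0.1131] rot rel p0 [ -0.1   0.1 -34.9] F [-0.7  0.1 -0.6] q [ 1.3   1.13 -0.93  1.3  -0.02  1.49  0.45] w 0.0
(array([-0.0398,  0.0484,  0.0026]), array([ 0.1, -0. , -0.1]))
[[194.16294832 265.73815222]] [[170.68404685 199.68493136]]
```

View pics/st5.png

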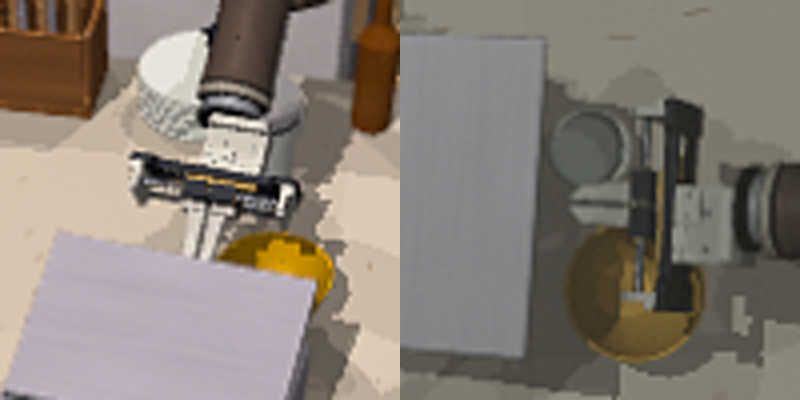

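Call:
arm_command(plan=[[[-0.009,0.012,0.001],[0,0,0]],[[-0.019,0.024,0.002],[0,0,0]],[[-0.03,0.036,0.002],[0,0,0]],[[-0.04,0.048,0.002],[0,0,0]],[[-0.04,0.048,0.002],[0,0,0]]])

```text
clock: 6.85
position: [0.5059, -0.2336, 0.1162]
ee_rot: [-0.413, 1.536, -0.548]
force: [-0.1, 0.5, 0.7]
width: 0.004
```

```bash
python3 - <<'E'
from h import *
rows([(16,35,.178),(18,35,.178),(20,35,.178),(24,35,.178),(28,35,.178),(32,35,.178)])
E
```

```text
clk 6.85 tip local [ 0.0018 -0.1802  0.1254] rot rel p0 [ -0.   -0.4 -35.1] F [-0.1  0.5  0.7] q [ 1.29  1.08 -0.97  1.44 -0.05  1.37  0.41] w 0.0
16 35 [-0.184  0.132] [[-0.003, -0.007, -0.002], [-0.1, 0.4, 0.1]]
18 35 [-0.183  0.139] [[-0.009, -0.009, -0.002], [-0.1, 0.4, 0.1]]
20 35 [-0.181  0.146] [[-0.016, -0.012, -0.002], [-0.1, 0.4, 0.1]]
24 35 [-0.176  0.159] [[-0.03, -0.016, -0.002], [-0.1, 0.4, 0.1]]
28 35 [-0.171  0.173] [[-0.044, -0.019, -0.002], [-0.1, 0.4, 0.1]]
32 35 [-0.164  0.186] [[-0.059, -0.022, -0.001], [-0.1, 0.4, 0.1]]
```

Call:
arm_command(plan=[[[-0.003,-0.006,-0.002],[0,0.3,0]],[[-0.008,-0.008,-0.002],[0,0.3,0]],[[-0.013,-0.01,-0.002],[0,0.3,0]],[[-0.018,-0.012,-0.002],[0,0.3,0]],[[-0.023,-0.014,-0.002],[0,0.3,0]]])

```text
clock: 7.35
position: [0.5035, -0.2358, 0.1408]
ee_rot: [-0.41, 1.545, -0.555]
force: [-1.2, -5.1, -5.8]
width: 0.005
```

```bash
python3 - <<'E'
from h import *
rows([(26,35,.178),(30,35,.178),(34,35,.178),(38,35,.178),(42,35,.178)])
s=observe();W=get_image('wrist');save(W,'w6')
for a in (16,18,20,22,24): print(a,edge(W,s,a))
E
```

```text
clk 7.35 tip local [-0.0004 -0.1825  0.15  ] rot rel p0 [  0.3   0.1 -35.2] F [-1.2 -5.1 -5.8] q [ 1.29  1.05 -0.98  1.43 -0.07  1.39  0.39] w 0.01
26 35 [-0.174  0.166] [[-0.018, -0.002, 0.0], [-0.3, -0.2, 0.2]]
30 35 [-0.168  0.179] [[-0.033, -0.005, 0.0], [-0.3, -0.2, 0.2]]
34 35 [-0.161  0.192] [[-0.047, -0.006, 0.0], [-0.3, -0.2, 0.2]]
38 35 [-0.154  0.203] [[-0.06, -0.007, 0.0], [-0.3, -0.2, 0.2]]
42 35 [-0.147  0.213] [[-0.072, -0.007, 0.0], [-0.3, -0.2, 0.2]]
16 [array([-18., 241.]), array([533., 238.])]
18 [array([-25., 230.]), array([540., 228.])]
20 [array([-32., 219.]), array([547., 216.])]
22 [array([-39., 207.]), array([554., 204.])]
24 [array([-46., 193.]), array([561., 191.])]
```

View pics/w6.png

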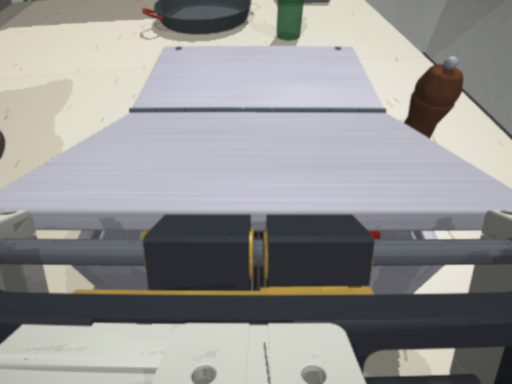

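Call:
arm_command(plan=[[[-0.012,-0.002,0],[0,0,0]],[[-0.024,-0.003,0],[0,0,0]],[[-0.036,-0.005,0],[0,0,0]],[[-0.048,-0.006,0],[0,0,0]],[[-0.06,-0.007,0],[0,0,0]]])

```text
clock: 7.9
position: [0.5065, -0.2067, 0.1944]
ee_rot: [-0.41, 1.544, -0.555]
force: [1.5, -2.2, -6.3]
width: 0.004
```

```bash
python3 - <<'E'
from h import *
rows([(a,35,.178) for a in (38,42,46,50,54,58)])
s=observe();W=get_image('wrist');save(W,'w7')
for a in (30,34,38,40): print(a,edge(W,s,a))
E
```

```text
clk 7.9 tip local [-0.     -0.1533  0.2036] rot rel p0 [  0.3   0.1 -35.2] F [ 1.5 -2.2 -6.3] q [ 1.3   0.97 -1.02  1.46 -0.12  1.4   0.34] w 0.0
38 35 [-0.154  0.203] [[0.001, -0.0, -0.0], [-0.3, -0.2, 0.2]]
42 35 [-0.147  0.213] [[-0.012, -0.0, -0.0], [-0.3, -0.2, 0.2]]
46 35 [-0.139  0.223] [[-0.024, 0.001, -0.0], [-0.3, -0.2, 0.2]]
50 35 [-0.13   0.232] [[-0.036, 0.002, -0.0], [-0.3, -0.2, 0.2]]
54 35 [-0.121  0.24 ] [[-0.049, 0.005, -0.0], [-0.3, -0.2, 0.2]]
58 35 [-0.111  0.248] [[-0.061, 0.009, -0.0], [-0.3, -0.2, 0.2]]
30 [array([-20., 264.]), array([534., 261.])]
34 [array([-28., 239.]), array([542., 236.])]
38 [array([-35., 212.]), array([548., 209.])]
40 [array([-38., 197.]), array([551., 195.])]
```

View pics/w7.png

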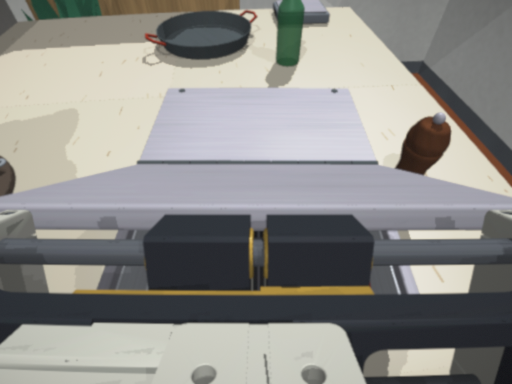

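Call:
arm_command(plan=[[[-0.012,0,0],[0,0,0]],[[-0.024,0.001,0],[0,0,0]],[[-0.036,0.002,0],[0,0,0]],[[-0.049,0.005,0],[0,0,0]],[[-0.061,0.009,0],[0,0,0]]])

```text
clock: 8.45
position: [0.5104, -0.1626, 0.2398]
ee_rot: [-0.41, 1.544, -0.553]
force: [1.6, -4.7, -3.4]
width: 0.004
```

```bash
python3 - <<'E'
from h import *
rows([(a,p,.18) for a,p in ((58,35),(62,35),(66,36),(70,37),(74,38),(78,39))])
S=get_image('side')
cv2.imwrite('pics/s8.png',cv2.resize(S['color'][40:240,190:390,::-1],None,fx=3,fy=3,interpolation=cv2.INTER_CUBIC))
E
```

```text
clk 8.45 tip local [-1.000e-04 -1.091e-01  2.490e-01] rot rel p0 [  0.2   0.  -35.1] F [ 1.6 -4.7 -3.4] q [ 1.29  0.89 -1.06  1.51 -0.18  1.38  0.29] w 0.0
58 35 [-0.112  0.25 ] [[0.001, -0.003, 0.0], [-0.2, -0.1, 0.1]]
62 35 [-0.102  0.257] [[-0.011, 0.001, -0.0], [-0.2, -0.1, 0.1]]
66 36 [-0.091  0.263] [[-0.022, 0.006, -0.0], [-0.2, -0.1, -0.9]]
70 37 [-0.08   0.269] [[-0.033, 0.012, -0.0], [-0.2, -0.1, -1.9]]
74 38 [-0.069  0.274] [[-0.043, 0.019, -0.0], [-0.2, -0.1, -2.9]]
78 39 [-0.057  0.278] [[-0.053, 0.026, -0.0], [-0.2, -0.1, -3.9]]
```

View pics/s8.png

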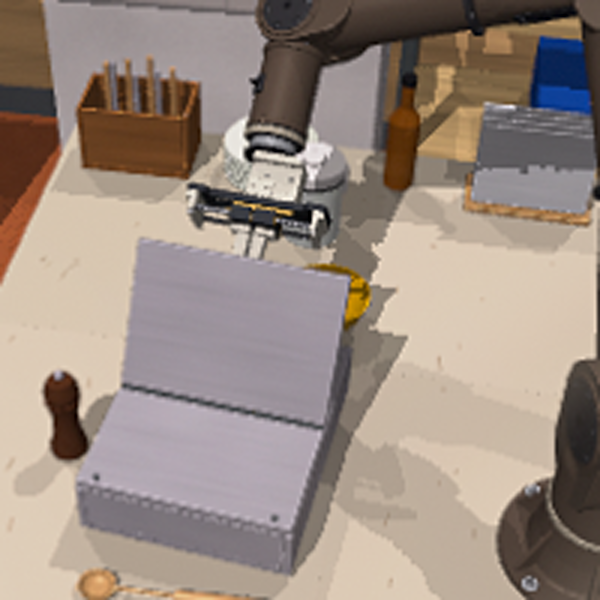

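Leaf is up at about 58°, with only the fingertips behind it. I'll keep going along the arc.

Call:
arm_command(plan=[[[-0.011,0.001,0],[0,0,0]],[[-0.022,0.006,0],[0,0,-0.9]],[[-0.033,0.012,0],[0,0,-1.9]],[[-0.043,0.019,0],[0,0,-2.9]],[[-0.053,0.026,0],[0,0,-3.9]]])

```text
clock: 9.0
position: [0.5149, -0.1107, 0.268]
ee_rot: [-0.465, 1.534, -0.606]
force: [-0.5, -4.1, -2.9]
width: 0.005
```

```bash
python3 - <<'E'
from h import *
rows([(a,p,.18) for a,p in ((78,39),(82,41),(86,43),(90,45),(94,47),(98,49))])
E
```

```text
clk 9.0 tip local [-2.000e-04 -5.630e-02  2.781e-01] rot rel p0 [  0.2   0.  -39.1] F [-0.5 -4.1 -2.9] q [ 1.26  0.79 -1.09  1.58 -0.2   1.31  0.23] w 0.01
78 39 [-0.057  0.278] [[0.0, -0.001, 0.0], [-0.2, -0.1, 0.1]]
82 41 [-0.045  0.282] [[-0.009, 0.007, 0.0], [-0.2, -0.1, -1.9]]
86 43 [-0.033  0.284] [[-0.018, 0.015, 0.0], [-0.2, -0.1, -3.9]]
90 45 [-0.02   0.286] [[-0.027, 0.023, 0.0], [-0.2, -0.1, -5.9]]
94 47 [-0.008  0.286] [[-0.035, 0.032, 0.0], [-0.2, -0.1, -7.9]]
98 49 [0.004 0.286] [[-0.042, 0.042, -0.0], [-0.2, -0.1, -9.9]]
```

Call:
arm_command(plan=[[[-0.009,0.007,0],[0,0,-1.9]],[[-0.018,0.015,0],[0,0,-3.9]],[[-0.027,0.023,0],[0,0,-5.9]],[[-0.035,0.032,0],[0,0,-7.9]],[[-0.042,0.042,0],[0,0,-9.9]]])

```text
clock: 9.5
position: [0.5205, -0.0517, 0.2741]
ee_rot: [-0.602, 1.503, -0.74]
force: [-0.3, -4.1, -1.0]
width: 0.004
```

```bash
python3 - <<'E'
from h import *
rows([(a,p,.18) for a,p in ((98,49),(101,51),(104,53),(107,55),(110,57),(113,59))])
S=get_image('side')
cv2.imwrite('pics/s9.png',cv2.resize(S['color'][40:240,190:390,::-1],None,fx=3,fy=3,interpolation=cv2.INTER_CUBIC))
E
```

```text
clk 9.5 tip local [1.000e-04 4.900e-03 2.862e-01] rot rel p0 [  0.2   0.  -49. ] F [-0.3 -4.1 -1. ] q [ 1.16  0.63 -1.1   1.66 -0.17  1.21  0.12] w 0.0
98 49 [0.004 0.286] [[0.0, -0.0, -0.0], [-0.2, -0.1, 0.0]]
101 51 [0.014 0.286] [[-0.006, 0.006, -0.0], [-0.2, -0.1, -2.0]]
104 53 [0.023 0.285] [[-0.011, 0.013, -0.0], [-0.2, -0.1, -4.0]]
107 55 [0.032 0.283] [[-0.017, 0.02, -0.0], [-0.2, -0.1, -6.0]]
110 57 [0.041 0.281] [[-0.022, 0.027, -0.0], [-0.2, -0.1, -8.0]]
113 59 [0.05  0.279] [[-0.026, 0.035, -0.0], [-0.2, -0.1, -10.0]]
```

View pics/s9.png

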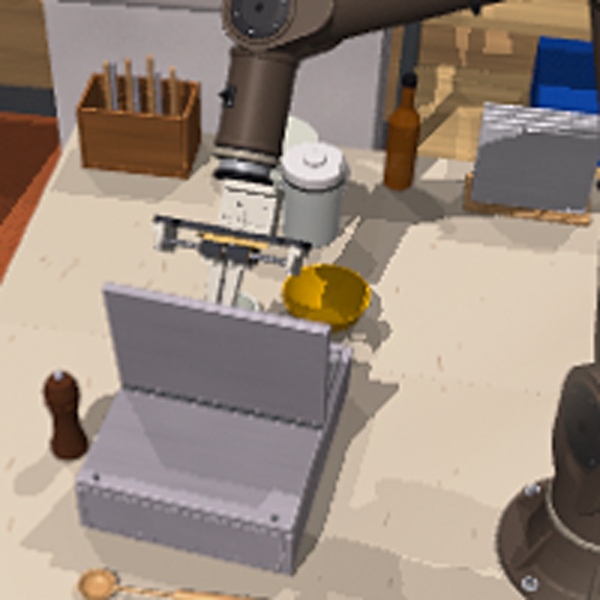

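Call:
arm_command(plan=[[[-0.006,0.006,0],[0,0,-2]],[[-0.011,0.013,0],[0,0,-4]],[[-0.017,0.02,0],[0,0,-6]],[[-0.022,0.027,0],[0,0,-8]],[[-0.026,0.035,0],[0,0,-10]]])

```text
clock: 10.05
position: [0.5247, -0.0099, 0.2642]
ee_rot: [-0.741, 1.463, -0.874]
force: [-0.6, -2.9, 1.9]
width: 0.007
```

```bash
python3 - <<'E'
from h import *
rows([(a,p,.18) for a,p in ((113,59),(117,61),(121,63),(125,65),(129,67),(133,69))])
E
```

```text
clk 10.05 tip local [0.0005 0.0491 0.2779] rot rel p0 [  0.2   0.1 -59.1] F [-0.6 -2.9  1.9] q [ 1.03  0.52 -1.06  1.71 -0.1   1.13 -0.02] w 0.01
113 59 [0.05  0.279] [[-0.001, -0.0, -0.001], [-0.1, -0.2, 0.1]]
117 61 [0.061 0.274] [[-0.008, 0.009, -0.001], [-0.1, -0.2, -1.9]]
121 63 [0.073 0.269] [[-0.015, 0.019, -0.001], [-0.1, -0.2, -3.9]]
125 65 [0.084 0.264] [[-0.021, 0.03, -0.001], [-0.1, -0.2, -5.9]]
129 67 [0.094 0.257] [[-0.026, 0.041, -0.001], [-0.1, -0.2, -7.9]]
133 69 [0.104 0.25 ] [[-0.03, 0.052, -0.001], [-0.1, -0.2, -9.9]]
```

Call:
arm_command(plan=[[[-0.008,0.009,0],[0,0,-1.9]],[[-0.015,0.019,0],[0,0,-3.9]],[[-0.021,0.03,0],[0,0,-5.9]],[[-0.026,0.041,0],[0,0,-7.9]],[[-0.03,0.052,0],[0,0,-9.9]]])

```text
clock: 10.55
position: [0.5295, 0.0425, 0.2351]
ee_rot: [-0.876, 1.413, -1.005]
force: [-0.2, -2.1, 1.1]
width: 0.005
```

```bash
python3 - <<'E'
from h import *
rows([(a,p,.18) for a,p in ((133,69),(136,70),(139,71),(142,72),(145,73),(148,74))])
S=get_image('side')
cv2.imwrite('pics/s10.png',cv2.resize(S['color'][40:240,190:390,::-1],None,fx=3,fy=3,interpolation=cv2.INTER_CUBIC))
E
```

```text
clk 10.55 tip local [0.0007 0.1043 0.25  ] rot rel p0 [  0.2   0.1 -68.9] F [-0.2 -2.1  1.1] q [ 0.81  0.45 -0.99  1.76  0.02  1.04 -0.22] w 0.0
133 69 [0.104 0.25 ] [[0.0, -0.0, -0.001], [-0.1, -0.2, -0.1]]
136 70 [0.111 0.244] [[-0.004, 0.008, -0.001], [-0.1, -0.2, -1.1]]
139 71 [0.118 0.238] [[-0.008, 0.016, -0.001], [-0.1, -0.2, -2.1]]
142 72 [0.125 0.231] [[-0.011, 0.025, -0.001], [-0.1, -0.2, -3.1]]
145 73 [0.131 0.224] [[-0.014, 0.034, -0.001], [-0.1, -0.2, -4.1]]
148 74 [0.137 0.217] [[-0.017, 0.043, -0.001], [-0.1, -0.2, -5.1]]
```

View pics/s10.png

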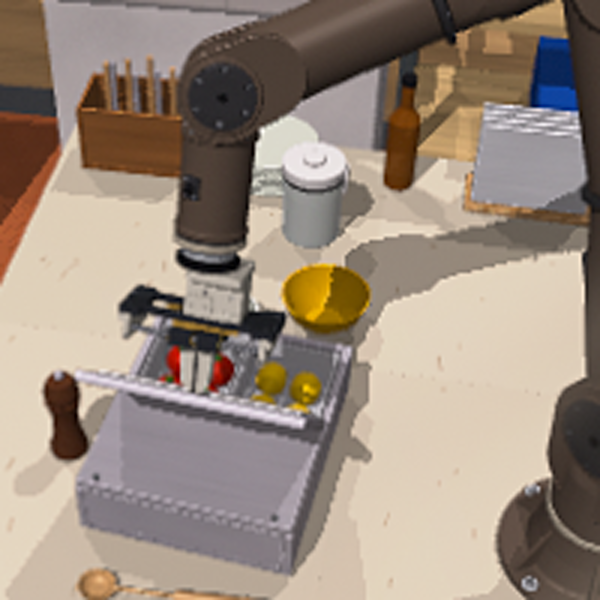

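Call:
arm_command(plan=[[[-0.004,0.008,0],[0,0,-1.1]],[[-0.008,0.016,0],[0,0,-2.1]],[[-0.011,0.025,0],[0,0,-3.1]],[[-0.014,0.034,0],[0,0,-4.1]],[[-0.017,0.043,0],[0,0,-5.1]]])

```text
clock: 11.1
position: [0.5323, 0.0738, 0.2013]
ee_rot: [-0.945, 1.385, -1.07]
force: [-0.6, -1.8, 1.2]
width: 0.003
```

```bash
python3 - <<'E'
from h import *
rows([(a,p,.18) for a,p in ((148,74),(151,75),(154,76),(157,77),(160,78),(163,79))])
E
```

```text
clk 11.1 tip local [0.0007 0.137  0.2167] rot rel p0 [  0.2   0.1 -73.9] F [-0.6 -1.8  1.2] q [ 0.65  0.45 -0.93  1.8   0.11  0.98 -0.37] w 0.0
148 74 [0.137 0.217] [[0.0, -0.0, -0.001], [-0.1, -0.2, -0.1]]
151 75 [0.142 0.209] [[-0.002, 0.009, -0.001], [-0.1, -0.2, -1.1]]
154 76 [0.147 0.201] [[-0.005, 0.018, -0.001], [-0.1, -0.2, -2.1]]
157 77 [0.151 0.193] [[-0.006, 0.026, -0.001], [-0.1, -0.2, -3.1]]
160 78 [0.156 0.185] [[-0.008, 0.036, -0.001], [-0.1, -0.2, -4.1]]
163 79 [0.159 0.176] [[-0.009, 0.045, -0.001], [-0.1, -0.2, -5.1]]
```

Call:
arm_command(plan=[[[-0.002,0.009,0],[0,0,-1.1]],[[-0.005,0.018,0],[0,0,-2.1]],[[-0.006,0.026,0],[0,0,-3.1]],[[-0.008,0.036,0],[0,0,-4.1]],[[-0.009,0.045,0],[0,0,-5.1]]])

```text
clock: 11.6
position: [0.5342, 0.0945, 0.1602]
ee_rot: [-1.015, 1.354, -1.137]
force: [-0.1, -1.0, 2.3]
width: 0.007
```

```bash
python3 - <<'E'
from h import *
rows([(a,p,.18) for a,p in ((163,79),(166,80),(168.5,81),(171,81),(173,82),(175,82),(178,83),(180,83))])
S=get_image('side')
cv2.imwrite('pics/s11.png',cv2.resize(S['color'][90:240,190:340,::-1],None,fx=4,fy=4,interpolation=cv2.INTER_CUBIC))
E
```

```text
clk 11.6 tip local [0.0007 0.1591 0.1759] rot rel p0 [  0.2   0.1 -79. ] F [-0.1 -1.   2.3] q [ 0.49  0.47 -0.86  1.83  0.22  0.92 -0.52] w 0.01
163 79 [0.159 0.176] [[-0.0, -0.0, -0.001], [-0.1, -0.2, 0.0]]
166 80 [0.162 0.168] [[-0.001, 0.009, -0.001], [-0.1, -0.2, -1.0]]
168.5 81 [0.165 0.16 ] [[-0.002, 0.017, -0.001], [-0.1, -0.2, -2.0]]
171 81 [0.167 0.153] [[-0.002, 0.024, -0.001], [-0.1, -0.2, -2.0]]
173 82 [0.186 0.149] [[-0.02, 0.031, -0.001], [-0.1, -0.2, -3.0]]
175 82 [0.187 0.143] [[-0.02, 0.038, -0.001], [-0.1, -0.2, -3.0]]
178 83 [0.188 0.133] [[-0.019, 0.047, -0.001], [-0.1, -0.2, -4.0]]
180 83 [0.189 0.127] [[-0.019, 0.053, -0.001], [-0.1, -0.2, -4.0]]
```

View pics/s11.png

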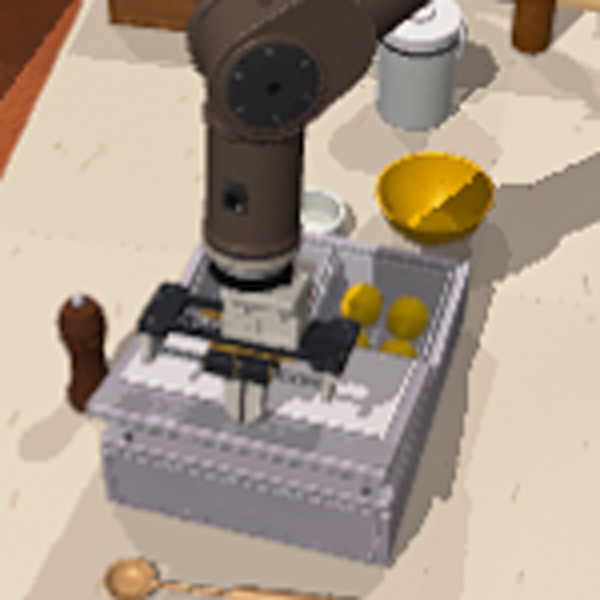

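Call:
arm_command(plan=[[[-0.001,0.009,0],[0,0,-1]],[[-0.002,0.017,0],[0,0,-2]],[[-0.003,0.024,0],[0,0,-2.5]],[[-0.003,0.031,0],[0,0,-3]],[[-0.003,0.037,0],[0,0,-3]]])

```text
clock: 12.15
position: [0.5352, 0.1043, 0.1243]
ee_rot: [-1.055, 1.334, -1.175]
force: [-0.7, 1.1, 1.7]
width: 0.003
```

```bash
python3 - <<'E'
from h import *
s=observe();where(s)
for z in (.140,.136,.132,.129,.126,.123): print(z,rel(s,0,.172,z,82))
S=get_image('side')
cv2.imwrite('pics/s12.png',cv2.resize(S['color'][90:240,190:340,::-1],None,fx=4,fy=4,interpolation=cv2.INTER_CUBIC))
E
```

```text
clk 12.15 tip local [0.0009 0.1698 0.1401] rot rel p0 [  0.2   0.1 -82. ] F [-0.7  1.1  1.7] q [ 0.38  0.51 -0.8   1.86  0.3   0.87 -0.62] w 0.0
0.14 (array([-0.0022,  0.0004, -0.0009]), array([-0. , -0.2,  0. ]))
0.136 (array([-0.0016,  0.0044, -0.0009]), array([-0. , -0.2,  0. ]))
0.132 (array([-0.001 ,  0.0084, -0.0009]), array([-0. , -0.2,  0. ]))
0.129 (array([-0.0006,  0.0113, -0.0009]), array([-0. , -0.2,  0. ]))
0.126 (array([-0.0002,  0.0143, -0.0009]), array([-0. , -0.2,  0. ]))
0.123 (array([ 0.0002,  0.0173, -0.0009]), array([-0. , -0.2,  0. ]))
```

View pics/s12.png

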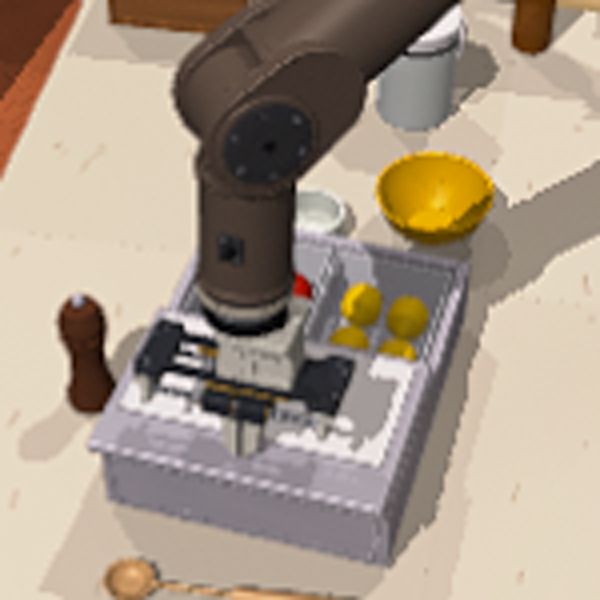

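Call:
arm_command(plan=[[[-0.002,0.003,0],[0,0,0]],[[-0.002,0.006,0],[0,0,0]],[[-0.001,0.009,0],[0,0,0]],[[-0.001,0.012,0],[0,0,0]],[[-0.001,0.014,0],[0,0,0]]])

```text
clock: 12.7
position: [0.5358, 0.1067, 0.1109]
ee_rot: [-1.054, 1.335, -1.175]
force: [0.1, -0.2, 1.7]
width: 0.004
```

```bash
python3 - <<'E'
from h import *
s=observe();where(s)
S=get_image('side')
cv2.imwrite('pics/s13.png',cv2.resize(S['color'][90:240,190:340,::-1],None,fx=4,fy=4,interpolation=cv2.INTER_CUBIC))
E
```

```text
clk 12.7 tip local [0.0012 0.1723 0.1267] rot rel p0 [  0.2   0.1 -82. ] F [ 0.1 -0.2  1.7] q [ 0.37  0.52 -0.79  1.87  0.32  0.85 -0.64] w 0.0
```

View pics/s13.png

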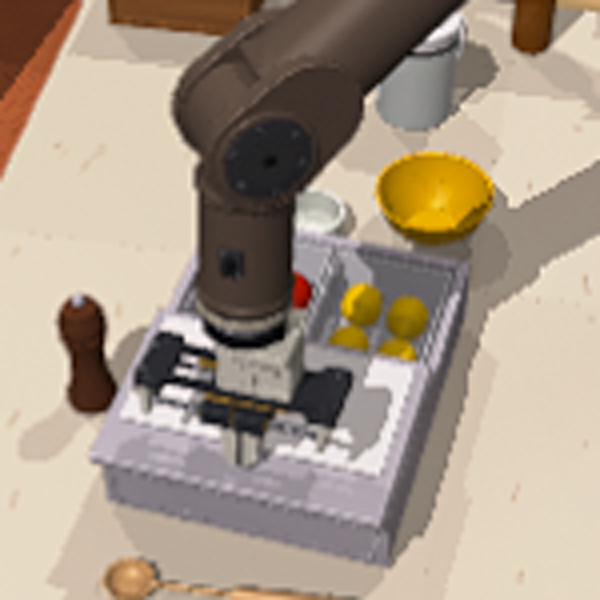

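Call:
arm_command(plan=[[[0,0.001,0],[0,0,0]],[[0,0.002,0],[0,0,0]],[[0,0.003,0],[0,0,0]],[[0,0.003,0],[0,0,0]]])

```text
clock: 13.15
position: [0.536, 0.1069, 0.1098]
ee_rot: [-1.055, 1.333, -1.177]
force: [-6.3, -5.3, 24.0]
width: 0.004
```

Call:
arm_command(plan=[[[0,-0.005,0],[0,0,0]],[[0,-0.02,0],[0,0,0]],[[0,-0.05,0],[0,0,0]],[[0,-0.09,0],[0,0,0]],[[0,-0.13,0],[0,0,0]]])

```text
clock: 13.65
position: [0.5332, 0.0888, 0.2378]
ee_rot: [-1.056, 1.336, -1.175]
force: [0.4, -0.6, -0.3]
width: 0.004
```

Call:
arm_command(plan=[[[0.04,-0.03,0],[0,0,0]],[[0.08,-0.06,0],[0,0,0]],[[0.13,-0.09,0],[0,0,0]],[[0.17,-0.1,0],[0,0,0]],[[0.21,-0.1,0],[0,0,0]]])

```text
clock: 14.15
position: [0.5135, -0.135, 0.3084]
ee_rot: [-1.053, 1.333, -1.179]
force: [0.6, -0.7, -0.6]
width: 0.004
```

```bash
python3 - <<'E'
from h import *
s=observe();where(s)
S=get_image('side');T=get_image('top');save(S,'s14');save(T,'t14');W=get_image('wrist');save(W,'w14')
cv2.imwrite('pics/s14z.png',cv2.resize(S['color'][90:240,190:340,::-1],None,fx=4,fy=4,interpolation=cv2.INTER_CUBIC))
for n in ('leaf_mid','leaf_edge'):
    a=place_of(T,n);b=place_of(S,n);print(n,a[:1],b[:1])
    if a and b: print(tri(T,a[0]['point'],S,b[0]['point']))
def P(l,y,z):return np.array([HX,HY,z])+EX*l+EY*y
for y,z in ((.207,.112),(.207,.126)): print([((proj(S,P(l,y,z))[0]-[190,90])*4).round() for l in (-.145,.145)])
E
```

```text
clk 14.15 tip local [ 0.0005 -0.0704  0.3242] rot rel p0 [  0.4   0.1 -82.1] F [ 0.6 -0.7 -0.6] q [ 0.88  0.35 -0.84  1.58  0.12  1.32 -0.05] w 0.0
leaf_mid [{'point': [240.9, 202.0], 'confidence': 0.87}] [{'point': [256.3, 192.3], 'confidence': 0.82}]
(array([0.52864859, 0.03109508, 0.11645525]), np.float64(0.004442875704272523))
leaf_edge [{'point': [214.1, 198.9], 'confidence': 0.72}] [{'point': [245.8, 213.4], 'confidence': 0.68}]
(array([0.54583987, 0.13164913, 0.10552056]), np.float64(0.0017052844367010389))
[array([380., 531.]), array([ 87., 464.])]
[array([381., 522.]), array([ 85., 455.])]
```

View pics/s14z.png

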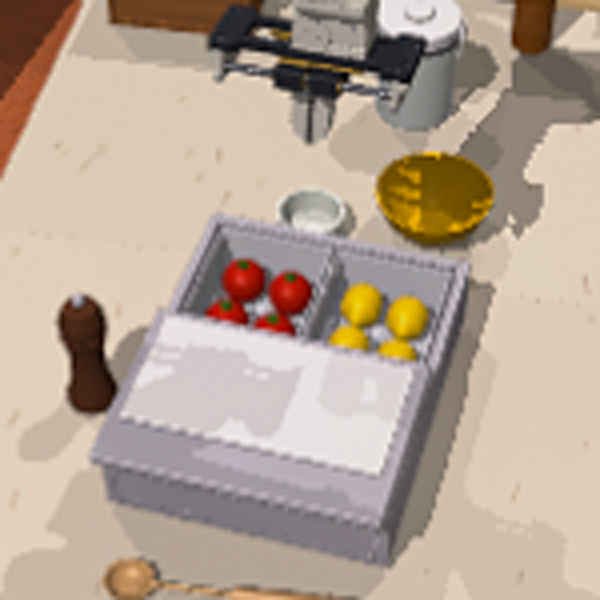

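View pics/t14.png

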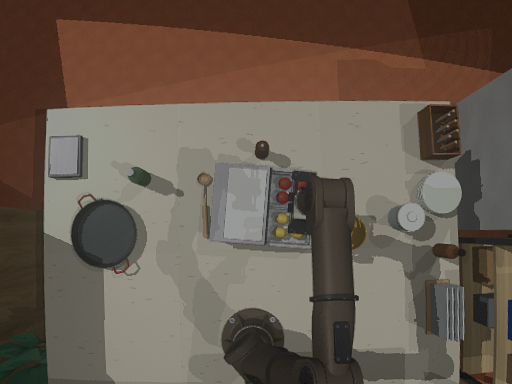

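Call:
arm_command(plan=[[[0,-0.03,0],[0,0,0]],[[0,-0.03,0],[0,0,0]],[[0,-0.03,0],[0,0,0]],[[0,-0.03,0],[0,0,0]]])

```text
clock: 14.9
position: [0.5126, -0.135, 0.3358]
ee_rot: [-1.056, 1.334, -1.174]
force: [-0.8, 1.2, 0.4]
width: 0.005
```

```bash
python3 - <<'E'
from h import *
s=observe();where(s);print(np.abs(s['dq']).max());print(sign_off())
E
```

```text
clk 14.9 tip local [-3.000e-04 -7.060e-02  3.517e-01] rot rel p0 [  0.1   0.1 -82. ] F [-0.8  1.2  0.4] q [ 0.88  0.33 -0.84  1.53  0.11  1.39 -0.05] w 0.0
0.006271502380683101
the job is handed in; nothing more can be done
None
```

The lid leaf is turned over and lying flat, upside down, on the fixed half. I pushed it with the shut fingertips from under the overhanging edge and followed it slowly through the whole arc. Forces stayed around 2–8 N until a gentle final press. I then lifted clear and handed in at 14.9 s, with the arm about 20 cm above the box.

**Last checks:**
- **Leaf flat:** in the last pictures the liner is up, and the leaf's outer corners sit within about a pixel of where they should be for a flat leaf. The final press stopped against a solid surface at 24 N.
- **Networks:** their leaf points gave heights of 0.106–0.116 m (about 0.119 m expected) and lay a few millimetres short across the box, which is within their usual error.
- **Bystanders:** they look to be where they started. I compared them only by eye, and at the end the arm hid the ramekin and part of the bowl in the top view.

**Disagreement found:** the top, side and wrist pictures all put the real fingertips about 38 mm short of where `arm.tip_extent` (22 mm) says. As a result, my first lift passed just outside the leaf without touching it. I switched to the measured value, after which the forces and angles matched.

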